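# Start the slide spinner

### The job

Start the bench-top slide spinner by pushing and pressing only: first push its open lid down until it is fully shut, then tip the mains rocker on the panel by pressing its raised end all the way down, then press the round start key fully in and let it come back up. Leave the square stop key unpressed and the bottles and the dish where they stand; nothing is picked up or lifted. Finish with the lid still shut and the rocker still tipped over.

Things in the scene. Friction and masses are not known exactly. Their poses are not given: they have to be found in the camera images.
- spinner: low white machine fixed to the bench, 200 deep (x) x 220 wide (y) x 85 high; may be turned about z. Origin: centre of underside; x points from the panel (front, robot side) to the lid hinge (rear), z up. Front 80 mm: level panel 66 mm above the bench, three controls in a row along y, 70 mm apart, centred 62 mm in front of the origin, in varying order. Behind: a bowl and rotor under the lid
- lid (a joint): flat white lid with a clear window, 117 long x 204 wide x 8 thick, hinged along the machine's rear; value is the opening angle in rad: 0 shut and level on the bowl rim, starts 0.4 to 0.7; the hinge is stiff, so the lid stays where it is left; 2 to 4 N downwards near the free edge closes it
- lid_edge (a point): middle of the lid's free (front) edge, on its top face; moves with the lid. The lid runs from here 117 mm back to the hinge. Shut, this point is 95 mm above the bench and 23 mm in front of the machine's origin
- lid_hinge (a point): middle of the lid's rear edge, on its top face, at the hinge axis (which runs along the machine's y, 8 mm lower); 94 mm behind the machine's origin
- rocker (a joint): mains rocker, the oblong black control, 52 long (along the machine's x) x 25 wide, its top a shallow V; value is its tilt in rad: -0.2 off (end nearer the robot raised, as at the start), +0.2 on (that end fully down); it pivots about its middle, stays where it is left, and 2 to 3 N on the end tips it
- rocker_near_end (a point): point on top of the rocker's end nearer the robot, 20 mm from its pivot: the place to press; moves with the rocker, about 81 mm above the bench at the start and 8 mm lower when on
- start_key (a joint): start key, the round black key, 29 mm across; value is how far it is pressed in m: 0 up, 0.005 fully in; a spring (about 1 N to begin, 4.3 N fully in) returns it
- start_top (a point): centre of the round start key's flat top, 79 mm above the bench when up; moves with the key
- stop_key (a joint): stop key, the square black key, 28 x 28 mm; value is how far it is pressed in m, 0 up, 0.005 fully in; spring as on the start key; not to be pressed
- stop_top (a point): centre of the square stop key's flat top, 79 mm above the bench when up
- microscope: tall white microscope, fixed, left of the machine: an obstacle. Origin: centre of underside. It is about 0.40 deep, 0.19 wide and 0.51 high and its eyepieces, 0.26 to 0.36 m above the bench, end about 0.19 m nearer the robot and 0.11 m further right than its origin: carry the gripper round it, within about 0.38 m of the robot's base axis. A monitor stands behind the machine, beyond x = 0.7
- oil_bottle: loose amber glass bottle, 31 mm across, 62 high, standing on the bench left of the machine; origin at the centre of its underside; bystander
- dropper_bottle: loose white dropper bottle, 27 mm across, 66 high, on the bench right of the machine; origin at the centre of its underside; bystander
- petri_dish: loose round petri dish, 61 mm across, 15 high, on the bench right of the machine; origin at the centre of its underside; bystander

How it is judged:
By the outcome, as a careful person would: the job done as asked, in the order asked, and still so for the second after the job is handed in, with the robot touching nothing.
It also fails if it takes over 58 s, if anything falls off the work surface, if the arm or the gripper's body presses on something with over 40 N, if the wrist force passes 120 N, or if a joint passes its speed limit or range.

### The arm

A 7-joint arm with a two-finger parallel gripper is mounted at the origin on a cart in front of the work surface, level with it; the furniture and walls round the work are solid. World frame = base frame: x ahead of the robot, y to its left, z up, the work surface at z = 0. Lengths are in m, angles in degrees, forces in N, time in s.
With the tool pointing down it reaches from about 0.425 to 0.875 m from the base axis. Payload 4.7 kg.
Tool frame: the origin (TCP) lies between the finger pads; the fingertips stand 25 mm ahead of it and the grasp point (between the pads) lies 6 mm ahead of it (env.tip_reach is the distance from the TCP to the fingertips, in m); z points along the fingers, y is the direction in which the jaws open and shut (so a half turn about z gives the same grasp; the last joint's range is limited). The gripper opens to 87 mm and grips with 3 to 60 N. Pads are 19 mm wide; open, the fingers measure 117 mm over their backs; the gripper's body (75 mm by 190 mm) begins 51 mm behind the grasp point.
Start: joints at [-69.494, 18.392, -4.016, 83.108, 1.295, 78.541, -3.26], TCP at [0.219, 0.612, 0.248] pointing down, gripper open.
Joint ranges: [-163.93, 163.93], [-17.29, 119.83], [-79.2, 71.16], [3.27, 140.29], [-89.18, 269.18], [5.43, 117.66], [-154.24, 154.24]. Speed limits (degrees/s): [147.25, 147.25, 180, 180, 180, 180, 180].

### API

Orientations are given as [roll, pitch, yaw] about the fixed x, y, z axes, in that order (R = Rz(yaw) Ry(pitch) Rx(roll)).
In Python, from cell import env, viewer, job gives the robot as it stands.
- The arm moves only by the tool move_arm, never from a script. Its argument "steps" is a list of rows, each a list of 7 numbers: the finger opening in cm, from 0 to 8.7, then the shift along the tool's x, y, z in cm, then the turn, a rotation vector about the tool's x, y, z in rad. In form: [[fingers, tx, ty, tz, wx, wy, wz], ...]. A call has 1 to 5 rows; each row shifts and turns the commanded pose from where the row before left it, along the tool's axes as they then stand; what a row does not reach is not made up. A row lasts 1/12 s, in which the tool goes at most 41.7 mm and 7.16 degrees, less where a joint would pass 70% of its speed; a pose out of reach is approached as far as the arm can. A call is refused whole if a number of a shift passes 4.17 or a number of a turn 0.125, either way. A call with a gripper value outside its range is refused whole. The fingers move at their own pace and stop on an object; "force" is the grip in N (left out, the last holds). Time passes only in rows, so rows that do not move let the fingers close. It gives the time, the measured TCP pose, the force and the opening at its end, in the units of the state.
- env.get_obs(): the state, without advancing time (a new reading comes with each control period).
- viewer.read_camera(name): name is "side" or "top" or "wrist"; returns a dict with "img" (420x560x3 uint8, red, green, blue), "vfov" (degrees; the focal length in pixels is half the picture's height over the tangent of half this angle, whatever the lens; pixels are square), "cx", "cy" (the principal point, pixels), "extrinsics" (4x4, takes a point from world to camera coordinates); the wrist camera has in their place "mount" (4x4, takes a point from camera to tool coordinates, whose origin is the TCP and whose axes are the flange's). Camera axes: x right, y down, z forward; pixel columns grow to the right and rows downward; lengths in m; the calibration is good to about 2 mm. A picture is of the moment at which its call begins: read the wrist's pose just before it. There is no depth.
- job.sign_off(): hands the job in, once; it reports no verdict.
The state is a dict: "time_s": time; "qpos": joint angles; "joint_velocities": joint speeds; "effort": joint torques, N m; "tool_pos": TCP position; "tool_rot": TCP orientation; "force": force on the tool from outside, world axes, zero at the start; "wrist_torque": the same for the moment, N m; "grip_width": finger opening in m.
Only numpy, scipy, OpenCV 4.12 (cv2) and the standard library are available. Lean on these libraries where they do the work, as an engineer would, in place of code of your own. Each camera call takes 0.05 s, during which the arm holds its last target.

## Working session

There is one attempt and no reset: what is moved stays moved. The work goes in short steps, Python scripts to look and compute and a tool call to move; the robot and the scene stay as the last step left them, time stands still between calls to the robot, and variables do not carry over. Pictures are saved under pics/ and viewed, and the job is handed in when it is done.

Besides the shell and the picture viewer there is one more tool, called after "Emit:" by a JSON object that holds its "api" and its "payload", one argument or row to a line. move_arm: Moves the arm, as the interface text tells. Its arguments: {"type":"object","properties":{"steps":{"type":"array"},"force":{"type":"number"}},"required":["steps"]}

```bash
ls; mkdir -p pics
python3 - <<'E'
from cell import env, viewer, job
import cv2
o=env.get_obs(); print(o, env.tip_reach)
for n in ("side","top","wrist"):
    c=viewer.read_camera(n); cv2.imwrite(f"pics/{n}0.png",c["img"][:,:,::-1]); print(n,{k:v for k,v in c.items() if k!="img"})
E
```

```text
pics
{'time_s': 0.0, 'qpos': array([-69.49269543,  18.43903355,  -4.01607462,  83.17515575,
         1.29609778,  78.53948021,  -3.26003112]), 'joint_velocities': array([ 0.02902813,  0.04848921, -0.05189629, -0.02459223, -0.04895255,
       -0.01993437,  0.02724335]), 'effort': array([ 1.71232268e-04, -4.91296613e+01, -4.03988706e-01, -3.12518191e+01,
       -6.39714953e-02,  4.39231354e-02,  1.63482664e-04]), 'tool_pos': array([0.21898306, 0.61147012, 0.24645961]), 'tool_rot': array([-1.79891636e+02,  6.60463981e-03,  1.60303160e+02]), 'force': array([-0.35765052,  0.16776752, -0.17243223]), 'wrist_torque': array([-0.00343605,  0.03324242,  0.02084834]), 'grip_width': 0.08680736825051871} 0.025
side {'vfov': 46.38216540496606, 'cx': 279.4651770491302, 'cy': 208.0433191442739, 'extrinsics': array([[ 0.67663203, -0.73625131,  0.01015437, -0.569225  ],
       [-0.42765711, -0.40417829, -0.80854765,  0.2280902 ],
       [ 0.59939844,  0.54274665, -0.58834308,  0.9866647 ],
       [ 0.        ,  0.        ,  0.        ,  1.        ]])}
top {'vfov': 43.724723576182996, 'cx': 287.81407223725046, 'cy': 207.90500902750097, 'extrinsics': array([[-0.00748842, -0.99976235, -0.02047379, -0.22715586],
       [-0.99111926,  0.01013892, -0.13258888,  0.59657661],
       [ 0.13276496,  0.01929909, -0.99095964,  1.30897446],
       [ 0.        ,  0.        ,  0.        ,  1.        ]])}
wrist {'vfov': 67.71036901164983, 'cx': 278.66175851024855, 'cy': 214.09867400965044, 'mount': array([[-5.75941194e-04, -9.55246807e-01, -2.95809408e-01,
         8.19515486e-02],
       [ 9.99999588e-01, -3.42745239e-04, -8.40185115e-04,
        -8.85459157e-05],
       [ 7.01196883e-04, -2.95809770e-01,  9.55246611e-01,
        -1.36935815e-01],
       [ 0.00000000e+00,  0.00000000e+00,  0.00000000e+00,
         1.00000000e+00]])}
```

View pics/side0.png

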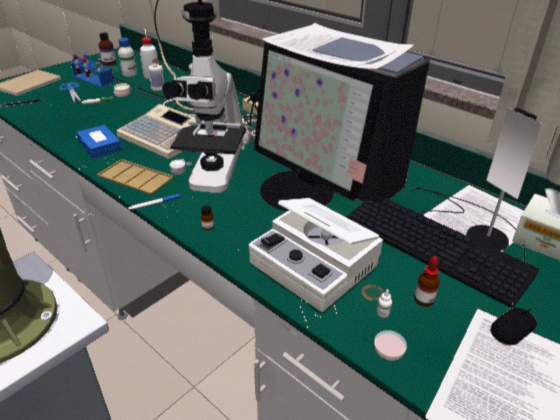

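View pics/top0.png

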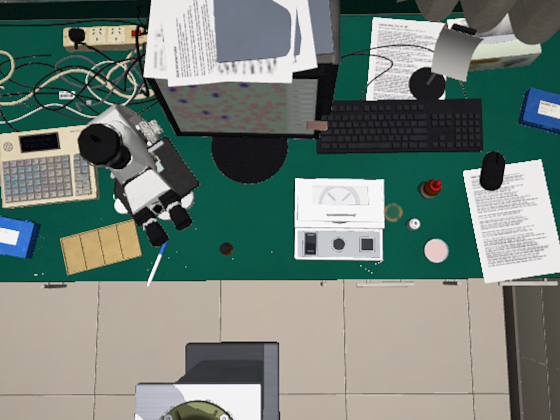

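View pics/wrist0.png

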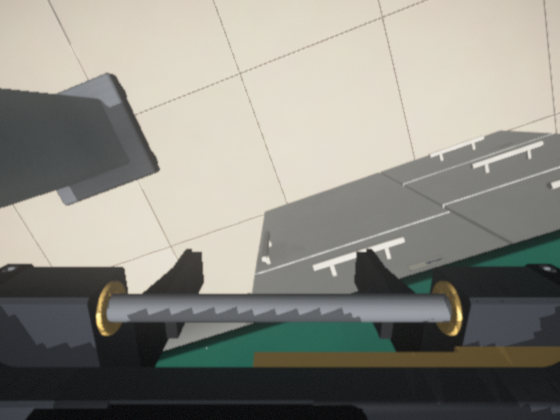

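```bash
cat > h.py <<'E'
import numpy as np, cv2
from scipy.spatial.transform import Rotation as R
def K(c):
    f=c["img"].shape[0]/2/np.tan(np.radians(c["vfov"]/2)); return f
def ext(c,obs=None):
    if "extrinsics" in c: return c["extrinsics"]
    T=np.eye(4); T[:3,:3]=R.from_euler('xyz',obs["tool_rot"],degrees=True).as_matrix(); T[:3,3]=obs["tool_pos"]
    return np.linalg.inv(T@c["mount"])
def ray(c,u,v,z,obs=None):
    E=ext(c,obs); d=E[:3,:3].T@np.array([(u-c["cx"])/K(c),(v-c["cy"])/K(c),1]); o=-E[:3,:3].T@E[:3,3]
    return o+d*(z-o[2])/d[2]
def proj(c,p,obs=None):
    E=ext(c,obs); q=E[:3,:3]@np.array(p)+E[:3,3]; return np.array([c["cx"]+K(c)*q[0]/q[2],c["cy"]+K(c)*q[1]/q[2]])
E
python3 - <<'E'
from cell import env, viewer
from h import *
for n,(x0,y0,x1,y1) in {"top":(280,165,400,275),"side":(235,190,400,310)}.items():
    c=viewer.read_camera(n); im=c["img"][:,:,::-1].copy()
    cv2.imwrite(f"pics/{n}1.png",cv2.resize(im[y0:y1,x0:x1],None,fx=4.8,fy=4.8,interpolation=cv2.INTER_CUBIC))
    g=im.max(2); m=(g<60).astype(np.uint8)
    nn,l,s,ce=cv2.connectedComponentsWithStats(m)
    for i in range(1,nn):
        a=s[i]
        if 30<a[4]<500 and x0<ce[i][0]<x1 and y0<ce[i][1]<y1: print(n,a,ce[i],ray(c,*ce[i],0.079))
E
```

```text
top [293 181   2  51  55] [293.23636364 206.23636364] [ 0.59302591 -0.2467891   0.079     ]
top [305 234  11  20 102] [309.80392157 246.51960784] [ 0.49235429 -0.28674929  0.079     ]
side [261 234  23  14 166] [271.90361446 240.4939759 ] [ 0.49532001 -0.29426604  0.079     ]
side [290 250  12  11 104] [295.42307692 254.82692308] [ 0.49505065 -0.36306739  0.079     ]
side [312 264  18  14 144] [320.52083333 270.75694444] [ 0.49331311 -0.43257007  0.079     ]
side [258 270  28  19  41] [272.53658537 279.73170732] [ 0.40736528 -0.37888189  0.079     ]
```

```bash
sleep 0
```

```text
(no output)
```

View pics/top1.png

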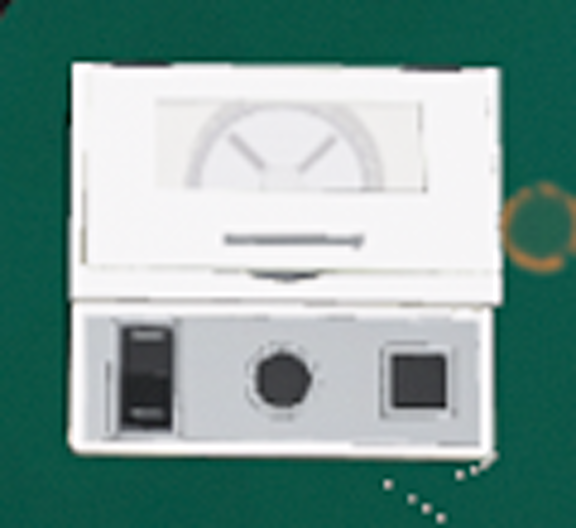

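View pics/side1.png

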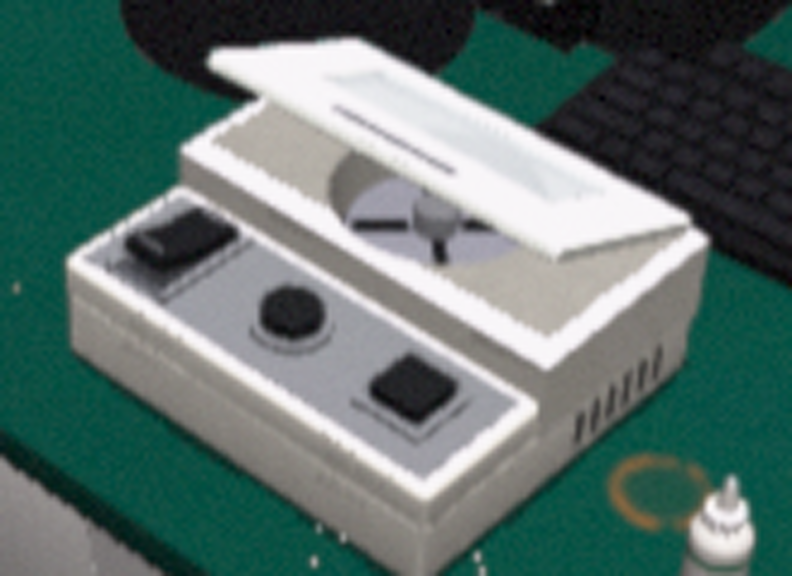

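Run:
```python
from cell import env, viewer
from h import *
ct=viewer.read_camera("top"); cs=viewer.read_camera("side")
P=lambda u,v,s=4.8,x=280,y=165:(x+u/s,y+v/s)
S=lambda u,v:P(u,v,4.8,235,190)
def tri(a,b):
    Pm=[]
    for c in(ct,cs):
        Km=np.array([[K(c),0,c["cx"]],[0,K(c),c["cy"]],[0,0,1]]); Pm.append(Km@ext(c)[:3])
    X=cv2.triangulatePoints(Pm[0],Pm[1],np.array(a,float).reshape(2,1),np.array(b,float).reshape(2,1))[:,0];return X[:3]/X[3]
for n,t,s in[("start",(283,379),(291,309)),("stop",(418,381),(416,384)),("rock",(147,376),(182,236)),("lidL",(84,266),(208,55)),("lidR",(492,272),(560,250))]:
    print(n,ray(ct,*P(*t),.079).round(4),ray(cs,*S(*s),.079).round(4),tri(P(*t),S(*s)).round(4))
for n,p in[("panel front L",(72,452)),("R",(492,455))]: print(n,ray(ct,*P(*p),.066).round(4))
for n,p in[("lid hinge L",(72,65)),("R",(500,68))]: print(n,ray(ct,*P(*p),.095).round(4))
```

```text
start [ 0.498  -0.3586  0.079 ] [ 0.4964 -0.3624  0.079 ] [ 0.4988 -0.3594  0.0756]
stop [ 0.4964 -0.4277  0.079 ] [ 0.4967 -0.4329  0.079 ] [ 0.4979 -0.4295  0.0757]
rock [ 0.5002 -0.2889  0.079 ] [ 0.5002 -0.2928  0.079 ] [ 0.5013 -0.2898  0.0765]
lidL [ 0.5574 -0.2571  0.079 ] [ 0.6142 -0.2038  0.079 ] [ 0.5521 -0.2582  0.1372]
lidR [ 0.5522 -0.4673  0.079 ] [ 0.6114 -0.4254  0.079 ] [ 0.548  -0.4601  0.1372]
panel front L [ 0.4621 -0.2499  0.066 ]
R [ 0.4587 -0.4664  0.066 ]
lid hinge L [ 0.6601 -0.2519  0.095 ]
R [ 0.656  -0.4721  0.095 ]
```

Emit:
{"api": "move_arm", "payload": {
  "steps": [
    [0,0,0,0,0,0,-0.107],
    [0,0,0,0,0,0,-0.107],
    [0,0,0,0,0,0,-0.107]
  ],
  "force": 20
}}

```text
time_s: 0.6
tool_pos: [0.2191, 0.612, 0.2475]
tool_rot: [-180.0, 0.0, 179.0]
force: [-0.3, 0.6, -0.1]
grip_width: 0.074
```

Run:
```python
from cell import env, viewer
from h import *
c=viewer.read_camera("top")
for p in[(157,241),(185,230),(163,200)]:print(p,ray(c,*p,.27).round(3),ray(c,*p,.36).round(3))
print(ray(c,226,248,.062), env.get_obs()["qpos"])
```

```text
(157, 241) [0.496 0.041 0.27 ] [0.489 0.016 0.36 ]
(185, 230) [ 0.518 -0.019  0.27 ] [ 0.51  -0.038  0.36 ]
(163, 200) [0.583 0.03  0.27 ] [0.569 0.006 0.36 ]
[ 0.49148296 -0.07725412  0.062     ] [-67.57408459  18.49855431  -6.47445622  83.03148952   2.09609526
  78.59212373  15.13881564]
```

Emit:
{"api": "move_arm", "payload": {
  "steps": [
    [0,0,-4.0,0,0,0,0],
    [0,0,-4.0,0,0,0,0],
    [0,0,-4.0,0,0,0,0],
    [0,0,-4.0,0,0,0,0],
    [0,0,-4.0,0,0,0,0]
  ]
}}

```text
time_s: 1.07
tool_pos: [0.2144, 0.4101, 0.2473]
tool_rot: [180.0, -0.0, 178.6]
force: [0.9, -0.1, 0.9]
grip_width: 0.0377
```

```bash
python3 -c "
from cell import env
print(env.get_obs()['qpos'])"
```

```text
[-61.3832904   -4.22630171  -4.0875617  108.32490904  -0.31736887
  75.89137458  23.17366419]
```

Emit:
{"api": "move_arm", "payload": {
  "steps": [
    [0,-0.7,-3.7,0,0,0,0],
    [0,-0.7,-3.7,0,0,0,0],
    [0,-0.7,-3.6,0,0,0,0],
    [0,-3.2,-3.8,0,0,0,0],
    [0,-3.2,-3.8,0,0,0,0]
  ]
}}

```text
time_s: 1.48
tool_pos: [0.2852, 0.2352, 0.248]
tool_rot: [179.9, 0.1, 178.7]
force: [0.6, 0.4, -0.0]
grip_width: 0.0052
```

```bash
python3 -c "
from cell import env
print(env.get_obs()['qpos'])"
```

```text
[-50.85053011 -17.09129741   5.90811814 118.77415469   1.74215151
  78.10883156  43.13507689]
```

Emit:
{"api": "move_arm", "payload": {
  "steps": [
    [0,-2.3,-3.3,0,0,0,0],
    [0,-2.0,-3.6,0,0,0,0],
    [0,-1.6,-3.8,0,0,0,0],
    [0,-1.1,-4.0,0,0,0,0],
    [0,-0.6,-4.0,0,0,0,0]
  ]
}}

```text
time_s: 1.9
tool_pos: [0.3516, 0.087, 0.2476]
tool_rot: [180.0, -0.1, 178.6]
force: [0.9, 0.1, 0.8]
grip_width: 0.0004
```

```bash
python3 -c "
from cell import env
print(env.get_obs()['qpos'])"
```

```text
[ -8.60058978 -17.2823414   -7.64641685 118.98682769  -2.3573231
  78.22364068  73.15361721]
```

Emit:
{"api": "move_arm", "payload": {
  "steps": [
    [0,-1.2,-3.5,0,0,0,0],
    [0,-0.6,-3.5,0,0,0,0],
    [0,0,-3.5,0,0,0,0],
    [0,0,-3.5,0,0,0,0],
    [0,0,-3.5,0,0,0,0]
  ]
}}

```text
time_s: 2.32
tool_pos: [0.3649, -0.0895, 0.2475]
tool_rot: [-180.0, -0.1, 178.5]
force: [0.9, 0.2, 0.3]
grip_width: 0.0006
```

Emit:
{"api": "move_arm", "payload": {
  "steps": [
    [0,0,-3.5,0,0,0,0],
    [0,0,-3.5,0,0,0,0],
    [0,-1,-3.5,0,0,0,0],
    [0,-1,-3.5,0,0,0,0],
    [0,-1,-3.5,0,0,0,0]
  ]
}}

```text
time_s: 2.73
tool_pos: [0.3912, -0.2651, 0.2477]
tool_rot: [-180.0, -0.1, 178.5]
force: [0.5, -0.8, 0.3]
grip_width: 0.0002
```

```bash
python3 -c "
from cell import env
print(env.get_obs()['qpos'])"
```

```text
[  7.69714761  -4.26709075  22.1761137  107.97691815   1.7329101
  76.0107163  117.9327307 ]
```

Emit:
{"api": "move_arm", "payload": {
  "steps": [
    [0,-4.1,-2.4,0,0,0,0],
    [0,-4.1,-2.4,0,0,0,0],
    [0,-4.1,-2.4,0,0,0,0],
    [0,-4.0,-2.4,0,0,0,0],
    [0,0,0,3.0,0,0,0]
  ]
}}

```text
time_s: 3.15
tool_pos: [0.5426, -0.3561, 0.2214]
tool_rot: [-179.4, 0.6, 178.7]
force: [0.5, -0.2, 1.4]
grip_width: 0.0003
```

Run:
```python
from cell import env, viewer
from h import *
print(env.get_obs())
for n in("side","wrist"):
    c=viewer.read_camera(n); cv2.imwrite(f"pics/{n}2.png",c["img"][:,:,::-1])
```

```text
{'time_s': 3.15, 'qpos': array([ 11.28034255,  19.20705501,  24.75374622,  86.99471396,
        -8.00425943,  74.78040257, 125.49689841]), 'joint_velocities': array([  0.77091207,   6.42001437,  -3.35026691,  41.25218096,
        -2.82539622, -38.0162499 ,   2.27357923]), 'effort': array([  1.74144723, -42.7657342 ,   6.07908189, -30.48705697,
         0.27035968,   1.63090356,   0.11336775]), 'tool_pos': array([ 0.54258461, -0.35610407,  0.22139315]), 'tool_rot': array([-179.39314722,    0.56333358,  178.68667922]), 'force': array([ 0.47440509, -0.19663874,  1.44239256]), 'wrist_torque': array([ 0.00517509, -0.1063184 , -0.00415766]), 'grip_width': 0.0003451575982268668}
```

View pics/side2.png

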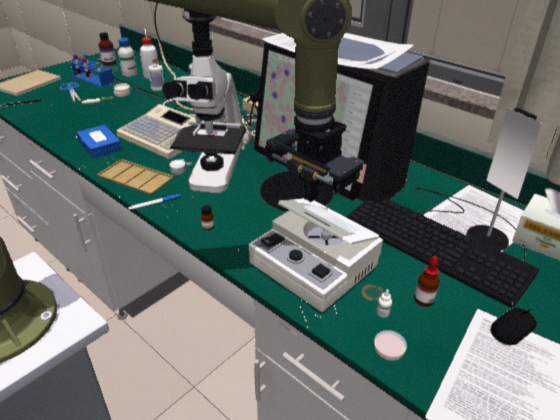

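View pics/wrist2.png

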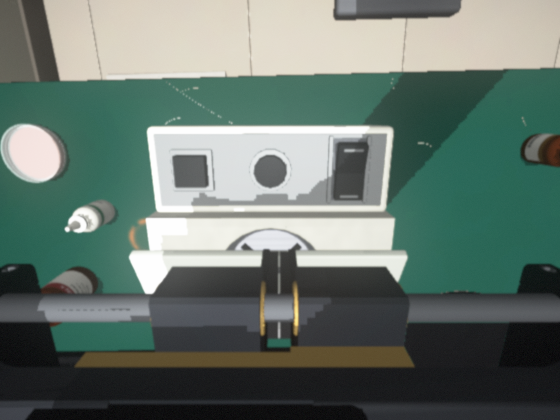

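Run:
```python
from cell import env, viewer
from h import *
o=env.get_obs(); c=viewer.read_camera("wrist")
print(o["tool_pos"],o["joint_velocities"].max())
im=c["img"];cv2.imwrite("pics/wrist3.png",im[:,:,::-1])
m=(im.max(2)<75).astype(np.uint8);m[:120]=0;m[215:]=0;m[:,:150]=0;m[:,395:]=0
n,l,s,ce=cv2.connectedComponentsWithStats(m)
for i in range(1,n):
    if s[i][4]>100:print(s[i],ce[i],ray(c,*ce[i],.079,o).round(4))
for e in [(133,252),(406,250)]:
    print(ray(c,*e,.137,o).round(4))
```

```text
[ 0.53214931 -0.35022515  0.2117278 ] 3.463269966299173
[ 331  146   34   57 1273] [347.4752553 175.6991359] [ 0.4988 -0.2894  0.079 ]
[ 0.5413 -0.4575  0.137 ]
[ 0.5448 -0.2571  0.137 ]
```

Emit:
{"api": "move_arm", "payload": {
  "steps": [
    [0,-1.2,-0.5,0,0,0,0],
    [0,-1.2,-0.5,0,0,0,0],
    [0,0,0,2.0,0,0,0],
    [0,0,0,2.0,0,0,0],
    [0,0,0,0,0,0,0]
  ]
}}

```text
time_s: 3.72
tool_pos: [0.5543, -0.36, 0.175]
tool_rot: [179.9, -0.4, 178.6]
force: [-0.5, 1.0, -1.0]
grip_width: 0.0008
```

Emit:
{"api": "move_arm", "payload": {
  "steps": [
    [0,0,0,1.2,0,0,0],
    [0,0,0,1.0,0,0,0],
    [0,0,0,1.0,0,0,0],
    [0,0,0,1.0,0,0,0],
    [0,0,0,0.4,0,0,0]
  ]
}}

```text
time_s: 4.13
tool_pos: [0.5557, -0.3612, 0.1294]
tool_rot: [180.0, -0.2, 178.7]
force: [-0.1, -0.9, -0.4]
grip_width: 0.0003
```

Emit:
{"api": "move_arm", "payload": {
  "steps": [
    [0,0,0,0.2,0,0,0],
    [0,0,0,0.2,0,0,0],
    [0,0,0,0,0,0,0]
  ]
}}

```text
time_s: 4.38
tool_pos: [0.5564, -0.3616, 0.1267]
tool_rot: [-180.0, -0.2, 178.7]
force: [0.3, 0.7, -0.7]
grip_width: 0.0008
```

Run:
```python
from cell import env, viewer
from h import *
o=env.get_obs();print(o["tool_pos"],o["force"])
ims=[cv2.resize(viewer.read_camera("side")["img"][150:310,220:420,::-1],None,fx=4,fy=3.7)]
cv2.imwrite("pics/s4.png",ims[0]); cv2.imwrite("pics/w4.png",viewer.read_camera("wrist")["img"][:,:,::-1])
```

```text
[ 0.55638369 -0.36162198  0.12668937] [ 0.26226816  0.68653217 -0.67965267]
```

View pics/s4.png

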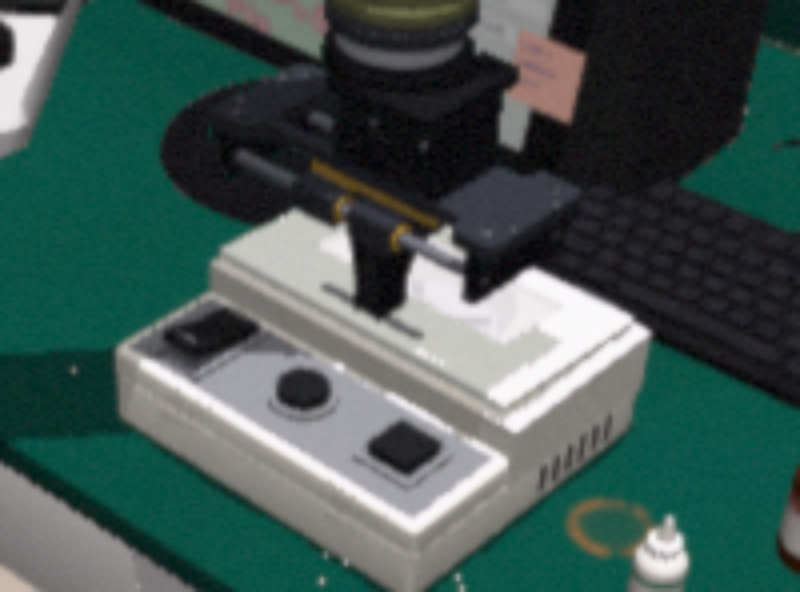

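View pics/w4.png

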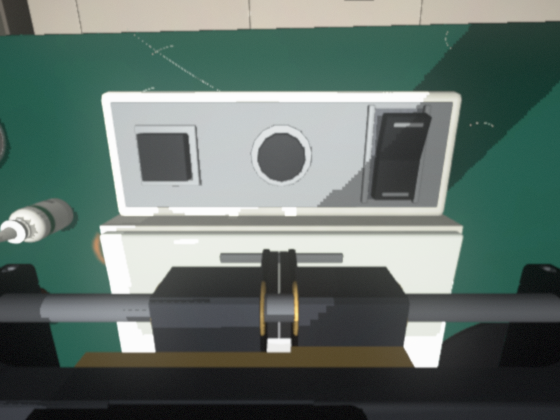

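Emit:
{"api": "move_arm", "payload": {
  "steps": [
    [0,0,0,0.3,0,0,0],
    [0,0,0,0.3,0,0,0],
    [0,0,0,0.2,0,0,0],
    [0,0,0,0,0,0,0]
  ]
}}

```text
time_s: 4.82
tool_pos: [0.5566, -0.362, 0.1204]
tool_rot: [-179.9, -0.1, 178.7]
force: [-2.6, 1.5, 7.9]
grip_width: 0.0006
```

Emit:
{"api": "move_arm", "payload": {
  "steps": [
    [0,0,0,0.1,0,0,0],
    [0,0,0,0,0,0,0]
  ]
}}

```text
time_s: 4.98
tool_pos: [0.5566, -0.362, 0.1203]
tool_rot: [-180.0, -0.1, 178.7]
force: [-4.1, 2.6, 11.7]
grip_width: 0.0005
```

Emit:
{"api": "move_arm", "payload": {
  "steps": [
    [0,0,0,-1.0,0,0,0],
    [0,0,0,-3.0,0,0,0],
    [0,0,0,0,0,0,0]
  ]
}}

```text
time_s: 5.23
tool_pos: [0.5587, -0.3633, 0.1633]
tool_rot: [-179.7, 0.3, 178.7]
force: [-0.1, -0.9, 0.7]
grip_width: 0.0002
```

Run:
```python
from cell import env, viewer
from h import *
o=env.get_obs(); c=viewer.read_camera("wrist")
print(o["tool_pos"],o["joint_velocities"].max())
im=c["img"];cv2.imwrite("pics/w5.png",im[:,:,::-1])
cv2.imwrite("pics/s5.png",cv2.resize(viewer.read_camera("side")["img"][150:310,220:420,::-1],None,fx=4,fy=3.7))
m=(im.max(2)<75).astype(np.uint8);m[230:]=0;m[:80]=0
n,l,s,ce=cv2.connectedComponentsWithStats(m)
for i in range(1,n):
    if s[i][4]>100:print(s[i],ce[i],ray(c,*ce[i],.079,o).round(4))
```

```text
[ 0.55872241 -0.3633121   0.16325169] 1.571413946043668
[ 403   80  128  104 5067] [462.89540162 112.66153543] [ 0.4771 -0.2386  0.079 ]
[ 361  109   48   75 2499] [382.8787515  145.38135254] [ 0.4974 -0.2904  0.079 ]
[ 23 114  21  49 140] [ 36.22857143 142.88571429] [ 0.4902 -0.5303  0.079 ]
```

View pics/w5.png

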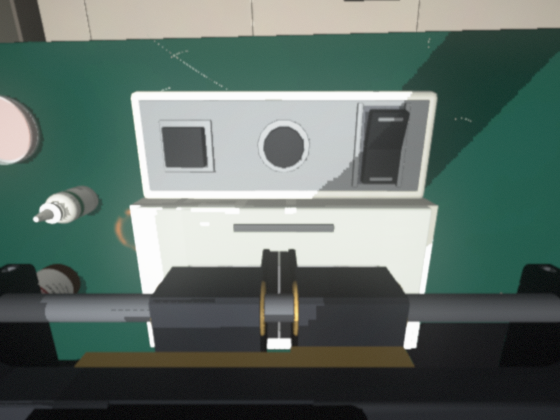

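View pics/s5.png

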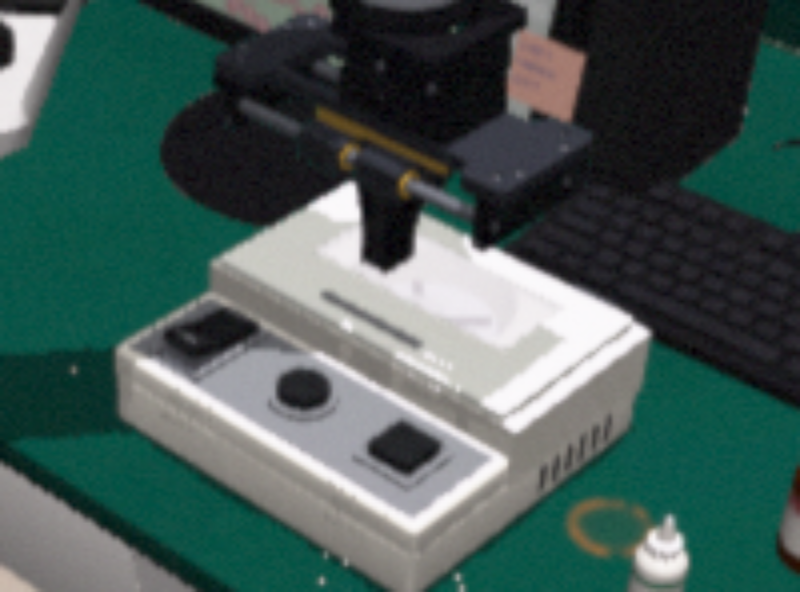

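Run:
```python
from cell import env, viewer
from h import *
o=env.get_obs(); c=viewer.read_camera("wrist")
print(o["tool_pos"],o["tool_rot"])
for p,z in[((284,147),.079),((185,147),.079),((390,120),.081),((381,179),.073),((386,146),.076)]:print(p,ray(c,*p,z,o).round(4))
```

```text
[ 0.5573266  -0.36225649  0.15955453] [-1.79876968e+02  2.77620043e-02  1.78696495e+02]
(284, 147) [ 0.4949 -0.3575  0.079 ]
(185, 147) [ 0.4933 -0.425   0.079 ]
(390, 120) [ 0.4789 -0.2874  0.081 ]
(381, 179) [ 0.5197 -0.2879  0.073 ]
(386, 146) [ 0.4961 -0.2871  0.076 ]
```

Emit:
{"api": "move_arm", "payload": {
  "steps": [
    [0,2.6,2.4,0,0,0,0],
    [0,2.6,2.4,0,0,0,0],
    [0,2.7,2.5,0,0,0,0],
    [0,0,0,2.0,0,0,0],
    [0,0,0,0,0,0,0]
  ]
}}

```text
time_s: 5.8
tool_pos: [0.4762, -0.284, 0.1349]
tool_rot: [179.8, -0.4, 178.8]
force: [0.0, 0.4, -0.3]
grip_width: 0.0002
```

Run:
```python
from cell import env, viewer
from h import *
c=viewer.read_camera("side"); o=env.get_obs(); print(o["tool_pos"])
cv2.imwrite("pics/s6.png",cv2.resize(c["img"][150:310,220:420,::-1],None,fx=4,fy=3.7))
c=viewer.read_camera("top");cv2.imwrite("pics/t6.png",cv2.resize(c["img"][165:275,270:400,::-1],None,fx=4.8,fy=4.8))
```

```text
[ 0.47749747 -0.28543346  0.13618225]
```

View pics/s6.png

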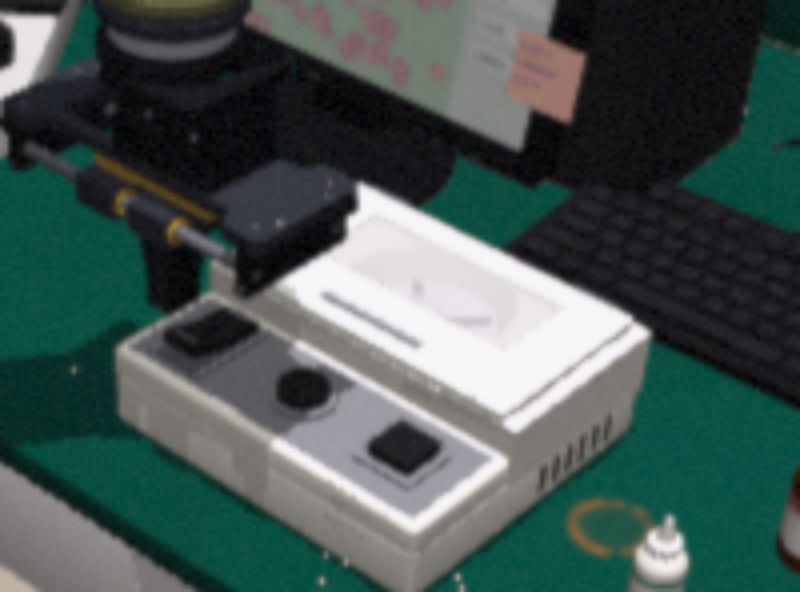

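Emit:
{"api": "move_arm", "payload": {
  "steps": [
    [0,0,-0.4,1.0,0,0,0],
    [0,0,0,1.0,0,0,0],
    [0,0,0,0.5,0,0,0],
    [0,0,0,0,0,0,0]
  ]
}}

```text
time_s: 6.23
tool_pos: [0.4781, -0.291, 0.111]
tool_rot: [-180.0, -0.3, 178.7]
force: [0.5, 0.2, 0.6]
grip_width: 0.0006
```

Emit:
{"api": "move_arm", "payload": {
  "steps": [
    [0,0,0,0.3,0,0,0],
    [0,0,0,0.3,0,0,0],
    [0,0,0,0.3,0,0,0],
    [0,0,0,0.2,0,0,0],
    [0,0,0,0,0,0,0]
  ]
}}

```text
time_s: 6.65
tool_pos: [0.4786, -0.2912, 0.1024]
tool_rot: [-180.0, -0.2, 178.7]
force: [-2.0, -0.5, 2.2]
grip_width: 0.0001
```

Emit:
{"api": "move_arm", "payload": {
  "steps": [
    [0,0,0,0.2,0,0,0],
    [0,0,0,0.2,0,0,0],
    [0,0,0,0,0,0,0]
  ]
}}

```text
time_s: 6.9
tool_pos: [0.4789, -0.2914, 0.1018]
tool_rot: [180.0, -0.1, 178.7]
force: [-9.5, 3.7, 24.6]
grip_width: 0.0007
```

Emit:
{"api": "move_arm", "payload": {
  "steps": [
    [0,0,0,0.2,0,0,0],
    [0,0,0,0,0,0,0]
  ]
}}

```text
time_s: 7.07
tool_pos: [0.4789, -0.2914, 0.1016]
tool_rot: [179.9, -0.1, 178.7]
force: [-13.8, 7.2, 36.2]
grip_width: 0.0002
```

Emit:
{"api": "move_arm", "payload": {
  "steps": [
    [0,0,0,-1.5,0,0,0],
    [0,0,0,-3.0,0,0,0],
    [0,-3.0,-3.0,0,0,0,0],
    [0,-3.0,-3.0,0,0,0,0],
    [0,0,0,0,0,0,0]
  ]
}}

```text
time_s: 7.48
tool_pos: [0.5406, -0.3556, 0.1396]
tool_rot: [-179.7, -0.0, 178.7]
force: [0.0, 0.3, -0.9]
grip_width: 0.0004
```

Run:
```python
from cell import env, viewer
from h import *
o=env.get_obs();c=viewer.read_camera("wrist");print(o["tool_pos"])
cv2.imwrite("pics/w7.png",c["img"][:,:,::-1])
c=viewer.read_camera("side")
cv2.imwrite("pics/s7.png",cv2.resize(c["img"][190:310,235:400,::-1],None,fx=4.8,fy=4.8))
```

```text
[ 0.54058603 -0.35555929  0.13964435]
```

View pics/w7.png

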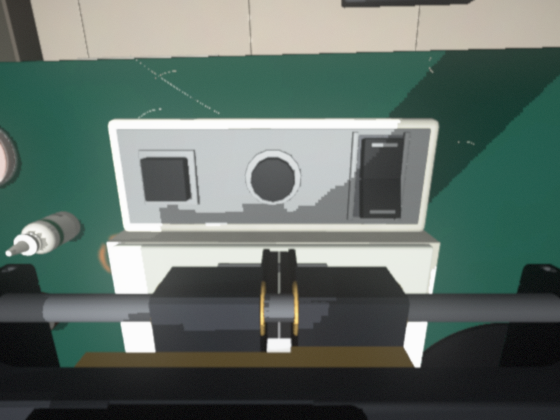

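View pics/s7.png

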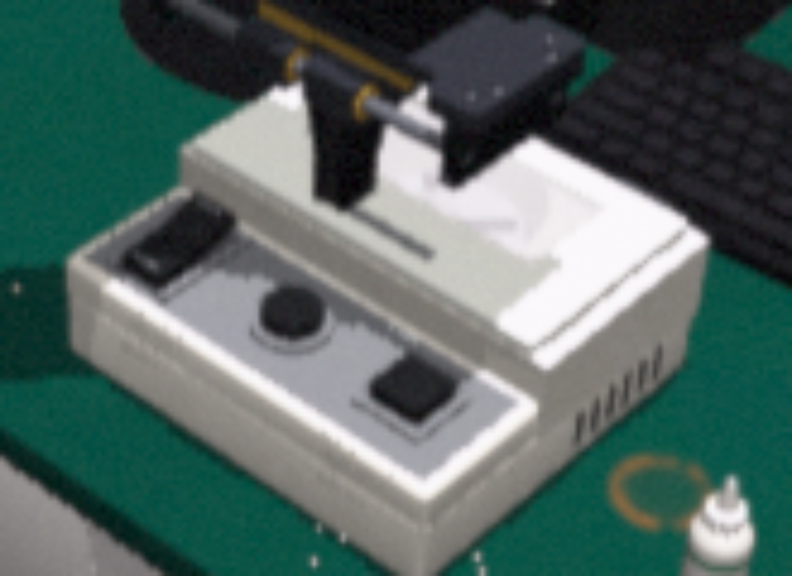

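Emit:
{"api": "move_arm", "payload": {
  "steps": [
    [0,2.3,2.1,0,0,0,0],
    [0,2.3,2.1,0,0,0,0],
    [0,2.3,2.2,0,0,0,0],
    [0,0,0,1.0,0,0,0],
    [0,0,0,1.5,0,0,0]
  ]
}}

```text
time_s: 8.0
tool_pos: [0.4687, -0.2836, 0.1174]
tool_rot: [180.0, 0.1, 178.8]
force: [1.3, 0.1, 0.5]
grip_width: 0.0002
```

Emit:
{"api": "move_arm", "payload": {
  "steps": [
    [0,0,0,0.3,0,0,0],
    [0,0,0,0.3,0,0,0],
    [0,0,0,0.2,0,0,0],
    [0,0,0,0,0,0,0]
  ]
}}

```text
time_s: 8.33
tool_pos: [0.469, -0.2857, 0.1081]
tool_rot: [-180.0, -0.2, 178.7]
force: [0.5, -0.1, 0.2]
grip_width: 0.0006
```

Emit:
{"api": "move_arm", "payload": {
  "steps": [
    [0,-0.3,-0.4,0,0,0,0],
    [0,0,0,0.3,0,0,0],
    [0,0,0,0.3,0,0,0],
    [0,0,0,0.1,0,0,0],
    [0,0,0,0,0,0,0]
  ]
}}

```text
time_s: 8.75
tool_pos: [0.4724, -0.2903, 0.1018]
tool_rot: [-179.9, -0.1, 178.7]
force: [-0.3, -0.2, 3.8]
grip_width: 0.0005
```

Emit:
{"api": "move_arm", "payload": {
  "steps": [
    [0,0,0,0.1,0,0,0],
    [0,0,0,0.1,0,0,0],
    [0,0,0,0,0,0,0]
  ]
}}

```text
time_s: 9.0
tool_pos: [0.4724, -0.2904, 0.1015]
tool_rot: [-180.0, -0.1, 178.7]
force: [-4.2, 1.6, 14.1]
grip_width: 0.0005
```

Emit:
{"api": "move_arm", "payload": {
  "steps": [
    [0,0,0,-1.5,0,0,0],
    [0,0,0,-3.0,0,0,0],
    [0,-3.0,0,-3,0,0,0],
    [0,-3.0,0,-3,0,0,0],
    [0,0,0,0,0,0,0]
  ]
}}

```text
time_s: 9.42
tool_pos: [0.539, -0.2906, 0.2092]
tool_rot: [-179.7, 0.6, 179.0]
force: [0.7, 0.3, 0.2]
grip_width: 0.0008
```

Run:
```python
from cell import env, viewer
from h import *
o=env.get_obs();c=viewer.read_camera("wrist");print(o["tool_pos"])
cv2.imwrite("pics/w8f.png",c["img"][:,:,::-1])
cv2.imwrite("pics/w8.png",cv2.resize(c["img"][110:220,200:350,::-1],None,fx=5,fy=5,interpolation=cv2.INTER_CUBIC))
c=viewer.read_camera("side")
a=c["img"][225:265,250:310,::-1]; b=cv2.imread("pics/side0.png")[225:265,250:310]
cv2.imwrite("pics/s8.png",cv2.resize(np.vstack([b,a]),None,fx=7,fy=7,interpolation=cv2.INTER_CUBIC))
# project predicted bar pts
ex=np.array([.9997,-.025]);p0=np.array([.499,-.2895])
for th,near,far in[("off",.081,.073),("mid",.0765,.0775),("on",.073,.081)]:
    for nm,d,z in(("n",-.02,near),("f",.02,far)):
        q=p0+ex*d; print(th,nm,((proj(c,[*q,z])-[250,225])*7).round(1))
```

```text
[ 0.53903747 -0.29057781  0.20919434]
off n [105.1 120.5]
off f [194.4  82.4]
mid n [105.2 131.6]
mid f [194.5  71.5]
on n [105.3 140.2]
on f [194.6  63. ]
```

View pics/s8.png

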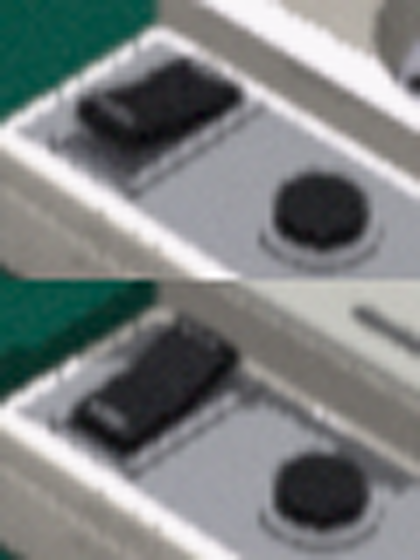

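View pics/w8.png

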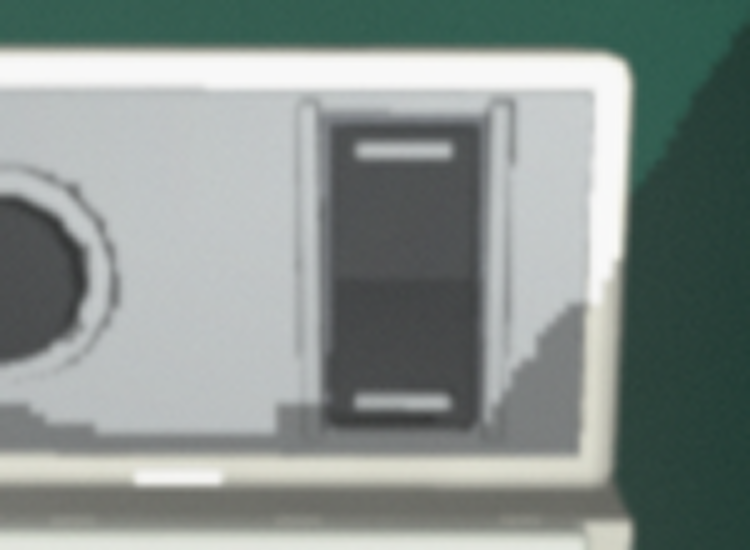

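Run:
```python
from cell import env, viewer
from h import *
c=viewer.read_camera("side"); im1=c["img"]; im0=cv2.imread("pics/side0.png")[:,:,::-1]
for nm,im in(("off",im0),("now",im1)):
    g=im.max(2).astype(int)
    print(nm); print(g[236:250,258:276])
    print('far');print(g[228:244,272:288])
```

```text
off
[[ 96 137 191 191 220 199 173 162 146 136 129 104  83  51  36  37  41  43]
 [141 208 228 193 172 143 136 126 103  84  69  48  41  37  36  37  41  39]
 [175 221 196 147 124  94  96  64  49  43  39  36  39  35  40  38  41  42]
 [179 181 163  89  59  62  78  77  51  39  32  35  40  40  38  36  40  39]
 [167 165 141  56  29  33  61  77  77  77  48  35  35  36  38  31  32  40]
 [167 158 129  56  27  32  38  49  75  81  72  45  34  36  37  36  33  35]
 [165 161 137  89  46  31  29  29  41  58  72  43  38  31  31  24  28  24]
 [163 158 139 107  79  41  28  20  27  31  40  34  29  30  18  23  20  25]
 [155 133 105  89  85  58  41  34  23  28  23  22  13  23  16  25  27  38]
 [130 102  99  89  73  67  57  48  40  29  26  22  23  27  36  46  59  85]
 [136 130 110 102  90  71  69  62  57  40  40  34  46  50  58  81 108 133]
 [195 168 134 120 109  91  89  71  68  61  54  53  66  69  88 136 143 138]
 [237 220 166 154 133 110 103  93  72  69  67  66  80 109 125 156 137 116]
 [247 244 219 199 166 134 121 105  93  85  73  87 135 145 138 133 128 138]]
far
[[137 143 133 129 130 127 126 126 129 128
[... 2463 characters left out ...]
  63  92 103 113 113 114 116]
 [ 43  43  44  40  43  42  44  54  69  37  51  77 108 118 118 112]
 [ 47  45  40  42  42  45  46  42  39  28  26  41 100 120 117 116]
 [ 43  46  43  43  45  47  46  42  35  27  23  42 101 143 130 117]
 [ 43  39  42  42  44  48  44  41  37  23  28  60 109 153 158 147]
 [ 44  46  48  43  46  46  48  36  24  26  43  74  99 126 156 159]
 [ 40  45  46  47  44  39  37  21  25  42  60  71  81 104 112 126]
 [ 37  41  40  43  49  37  24  26  40  59  78  85  78 101  90  95]
 [ 38  36  45  41  37  22  27  41  65  92 133 125  93  86  82  90]
 [ 42  40  35  38  20  27  45  77 108 131 163 136  92  92  99  99]
 [ 40  33  30  21  27  51  88 136 149 138 136 128 125 109 133 134]]
```

Run:
```python
from cell import env, viewer
from h import *
o=env.get_obs();c=viewer.read_camera("wrist")
n=(280.6,140.2);f=(280.4,190.4)
for a,b in[(.073,.081),(.0765,.0765),(.0765,.0845),(.081,.073)]:
    A=ray(c,*n,a,o);B=ray(c,*f,b,o);print(a,b,A.round(4),B.round(4),np.hypot(*(A-B)[:2]))
print(o['tool_pos'])
s=ray(c,200,110+0/5,.079,o)
im=c["img"];m=(im.max(2)<80).astype(np.uint8);m[:100]=0;m[215:]=0
nn,l,st,ce=cv2.connectedComponentsWithStats(m)
for i in range(1,nn):
    if 200<st[i][4]<4000:print(st[i],ce[i],ray(c,*ce[i],.079,o).round(4))
```

```text
0.073 0.081 [ 0.4663 -0.2879  0.073 ] [ 0.5071 -0.289   0.081 ] 0.04077345608001138
0.0765 0.0765 [ 0.4661 -0.2879  0.0765] [ 0.5081 -0.289   0.0765] 0.04200611238473523
0.0765 0.0845 [ 0.4661 -0.2879  0.0765] [ 0.5063 -0.289   0.0845] 0.040214115519433914
0.081 0.073 [ 0.4658 -0.288   0.081 ] [ 0.5088 -0.289   0.073 ] 0.043078991700564166
[ 0.53052875 -0.29077418  0.20207945]
[   0  100   33  110 1823] [ 10.18376303 147.69171695] [ 0.4668 -0.5091  0.079 ]
[531 100  29  31 438] [549.8173516  113.88812785] [ 0.4505 -0.0746  0.079 ]
[ 467  138   72   39 1984] [503.64969758 158.32913306] [ 0.4847 -0.1046  0.079 ]
[265 155  31  54 881] [280.47559591 191.01702611] [ 0.508  -0.2889  0.079 ]
[  97  164   40   31 1097] [116.69917958 178.9088423 ] [ 0.4945 -0.4265  0.079 ]
[183 164  33  32 745] [198.19328859 179.55973154] [ 0.4966 -0.358   0.079 ]
```

View pics/w8f.png

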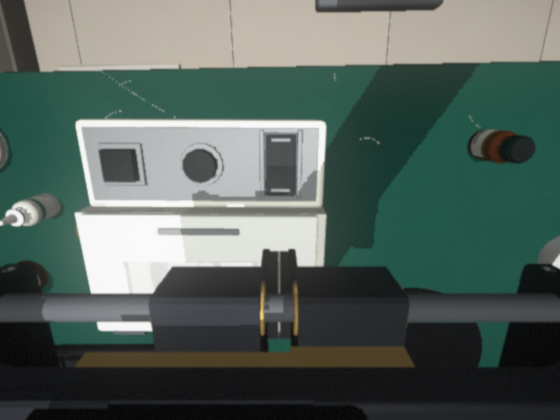

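Emit:
{"api": "move_arm", "payload": {
  "steps": [
    [8.7,0,0,0,0,0,0.121],
    [8.7,0,0,0,0,0,0.121],
    [8.7,0,0,0,0,0,0.121],
    [8.7,0,0,0,0,0,0.121],
    [8.7,0,0,0,0,0,0.121]
  ]
}}

```text
time_s: 10.03
tool_pos: [0.5289, -0.2909, 0.201]
tool_rot: [-179.8, -0.3, 143.6]
force: [0.5, -1.2, -0.3]
grip_width: 0.026
```

Emit:
{"api": "move_arm", "payload": {
  "steps": [
    [8.7,0,0,0,0,0,0.121],
    [8.7,0,0,0,0,0,0.121],
    [8.7,0,0,0,0,0,0.121],
    [8.7,0,0,0,0,0,0.121],
    [8.7,0,0,0,0,0,0.121]
  ]
}}

```text
time_s: 10.45
tool_pos: [0.5289, -0.2909, 0.201]
tool_rot: [-179.7, -0.2, 108.9]
force: [0.5, -0.4, 0.7]
grip_width: 0.0592
```

Emit:
{"api": "move_arm", "payload": {
  "steps": [
    [8.7,0,0,0,0,0,0.121],
    [8.7,0,0,0,0,0,0.121],
    [8.7,0,0,0,0,0,0.121],
    [8.7,0,0,0,0,0,0]
  ]
}}

```text
time_s: 10.78
tool_pos: [0.5291, -0.2909, 0.2012]
tool_rot: [-179.7, -0.0, 88.3]
force: [-0.2, 0.2, 0.4]
grip_width: 0.0836
```

Now go to TCP x = 0.425 (ty −10.4), then down to 0.12.

Emit:
{"api": "move_arm", "payload": {
  "steps": [
    [8.7,0,-3.5,0,0,0,0],
    [8.7,0,-3.5,0,0,0,0],
    [8.7,0,-3.4,0,0,0,0],
    [8.7,0,0,4.0,0,0,0],
    [8.7,0,0,3.0,0,0,0]
  ]
}}

```text
time_s: 11.2
tool_pos: [0.425, -0.2888, 0.1335]
tool_rot: [179.8, -0.1, 88.6]
force: [0.8, 0.9, -0.9]
grip_width: 0.0872
```

Emit:
{"api": "move_arm", "payload": {
  "steps": [
    [8.7,0,0,0,0,0,0],
    [8.7,0,0,0,0,0,0]
  ]
}}

```text
time_s: 11.37
tool_pos: [0.4249, -0.2876, 0.1318]
tool_rot: [-179.6, -0.1, 88.7]
force: [-0.9, -0.1, 0.5]
grip_width: 0.0874
```

Run:
```python
from cell import env, viewer
from h import *
o=env.get_obs();c=viewer.read_camera("wrist");print(o["tool_pos"],o["grip_width"])
cv2.imwrite("pics/w9.png",c["img"][:,:,::-1])
c=viewer.read_camera("side")
cv2.imwrite("pics/s9.png",cv2.resize(c["img"][150:310,200:400,::-1],None,fx=3.9,fy=3.7))
```

```text
[ 0.4249048  -0.28764354  0.13175757] 0.08743196879424533
```

View pics/w9.png

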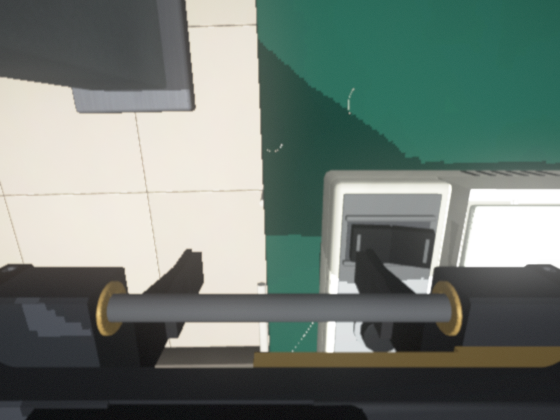

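View pics/s9.png

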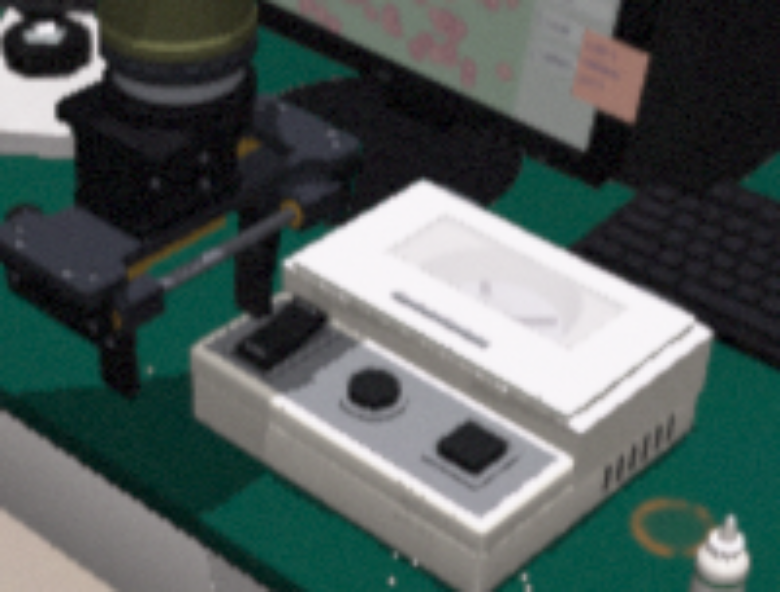

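Emit:
{"api": "move_arm", "payload": {
  "steps": [
    [8.7,-0.2,0.3,1.0,0,0,0],
    [8.7,0,0,1.0,0,0,0],
    [8.7,0,0,0.5,0,0,0],
    [8.7,0,0,0,0,0,0]
  ]
}}

```text
time_s: 11.8
tool_pos: [0.4289, -0.29, 0.1066]
tool_rot: [-179.7, 0.0, 88.6]
force: [-0.1, 0.3, 0.5]
grip_width: 0.0872
```

Emit:
{"api": "move_arm", "payload": {
  "steps": [
    [8.7,0,0,0.2,0,0,0],
    [8.7,0,0,0.2,0,0,0],
    [8.7,0,0,0.1,0,0,0],
    [8.7,0,0,0,0,0,0]
  ]
}}

```text
time_s: 12.13
tool_pos: [0.4297, -0.2904, 0.103]
tool_rot: [-179.8, 0.0, 88.6]
force: [0.1, -0.0, -0.3]
grip_width: 0.0871
```

Emit:
{"api": "move_arm", "payload": {
  "steps": [
    [8.7,0,0,0.1,0,0,0],
    [8.7,0,0,0.1,0,0,0],
    [8.7,0,0,0,0,0,0]
  ]
}}

```text
time_s: 12.38
tool_pos: [0.43, -0.2906, 0.1018]
tool_rot: [-179.9, 0.0, 88.6]
force: [-1.1, 0.2, 4.0]
grip_width: 0.0871
```

Emit:
{"api": "move_arm", "payload": {
  "steps": [
    [8.7,0,0,0.1,0,0,0],
    [8.7,0,0,0.1,0,0,0],
    [8.7,0,0,0,0,0,0]
  ]
}}

```text
time_s: 12.63
tool_pos: [0.4301, -0.2908, 0.1014]
tool_rot: [-179.9, -0.0, 88.6]
force: [-6.2, 4.0, 16.7]
grip_width: 0.0872
```

Emit:
{"api": "move_arm", "payload": {
  "steps": [
    [8.7,0,0,-1.5,0,0,0],
    [8.7,0,0,-3.0,0,0,0],
    [8.7,-3.5,0,-1.0,0,0,0],
    [8.7,-3.4,1.0,0,0,0,0],
    [8.7,0,0.7,0,0,0,0]
  ]
}}

```text
time_s: 13.05
tool_pos: [0.4443, -0.367, 0.1559]
tool_rot: [-180.0, 0.4, 88.2]
force: [-0.7, -0.2, 0.1]
grip_width: 0.0868
```

Emit:
{"api": "move_arm", "payload": {
  "steps": [
    [8.7,0,0,0,0,0,0],
    [8.7,0,0,0,0,0,0]
  ]
}}

```text
time_s: 13.22
tool_pos: [0.445, -0.3592, 0.1534]
tool_rot: [-179.8, -0.0, 88.6]
force: [0.7, 0.2, -1.6]
grip_width: 0.0872
```

Run:
```python
from cell import env, viewer
from h import *
o=env.get_obs();print(o["tool_pos"])
c=viewer.read_camera("wrist");cv2.imwrite("pics/w10.png",c["img"][:,:,::-1])
c=viewer.read_camera("side");im=c["img"];cv2.imwrite("pics/s10f.png",im[:,:,::-1])
cv2.imwrite("pics/s10.png",cv2.resize(im[220:270,250:320,::-1],None,fx=10,fy=10,interpolation=cv2.INTER_CUBIC))
g=im.max(2).astype(int);print(g[238:248,258:274]);print(g[224:240,268:286])
```

```text
[ 0.44498433 -0.35917211  0.1533891 ]
[[14 21  2  6 31 67 55 29 27 28 27 28 28 27 23 22]
 [ 1 13 19 18 29 67 75 38 28 27 31 28 22 20 19 32]
 [25  3 16 17 24 59 78 33 28 30 25 26 23 27 22 34]
 [37 20 14 19 20 54 71 35 28 24 24 30 27 28 23 22]
 [47 21 11 13 20 45 44 29 27 30 31 23 24 27 23 29]
 [34 17 12 17 20 28 29 20 26 29 27 16 22 22 22 22]
 [20 19 16 17 19 20 19 26 21 35 26 27 25 31 23 17]
 [16 18 20 40 38 12 19 16 24 43 30 26 25 25 18 22]
 [19 19 23 41 48 22 12 17 21 38 28 23 16 17 21 39]
 [16 21 13 27 44 26  9 15 21 28 29 20 22 26 47 75]]
[[ 54  80  91  85  89 120 127 134 136 146 147 132 130 117  97  82  77  70]
 [ 77  90  89  79 103 121 129 130 129 131 131  99  85  84  78  76  75  77]
 [ 89  81  79  74 102 121 128 127 114 107  96  85  81  77  71  71  89 117]
 [ 79  66  68  74  87 114 116 114  90  87  83  77  70  63  64  82 126 139]
 [ 65  64  73  68  74  85  88 107 108 100  73  73  66  72  93 107 144 146]
 [ 69  69  66  72  71  74  77  98 114 104  73  65  65  95 116 118 130 142]
 [ 66  66  68  70  64  69  64  67  91  80  67  94 103 113 113 119 119 129]
 [ 68  70  67  70  63  53  47  45  70  95  81 100 111 118 119 116 116 123]
 [ 70  69  68  61  52  36  28  33  63 106 104  89  87 111 127 125 122 119]
 [ 67  66  57  44  34  26  29  31  42  64  97  82  70  74 105 117 127 123]
 [ 58  48  43  32  24  26  28  30  32  28  47  55  72  47  57  87 124 128]
 [ 37  33  25  27  22  27  31  24  30  32  25  32  39  27  30  56 118 137]
 [ 30  21  25  26  22  28  23  32  25  20  30  30  30  22  27  65 143 201]
 [ 26  25  22  28  29  32  27  28  30  31  30  32  25  22  40  96 174 227]
 [ 27  28  28  27  23  22  25  25  32  29  26  26  22  25  52 108 146 181]
 [ 31  28  22  20  19  32  27  29  26  27  23  14  24  42  62  74  91 111]]
```

View pics/s10.png

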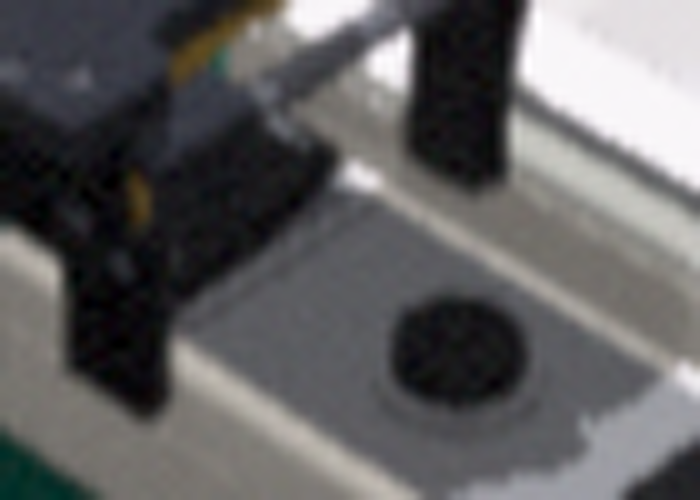

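View pics/w10.png

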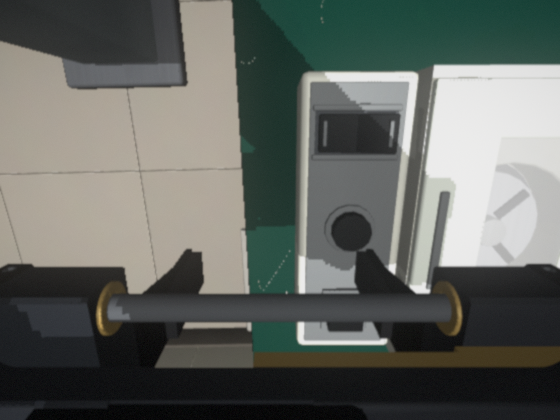

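Emit:
{"api": "move_arm", "payload": {
  "steps": [
    [8.7,0,0.1,2.0,0,0,0],
    [8.7,0,0,1.5,0,0,0],
    [8.7,0,0,0.8,0,0,0],
    [8.7,0,0,0,0,0,0]
  ]
}}

```text
time_s: 13.65
tool_pos: [0.4448, -0.358, 0.1091]
tool_rot: [-179.7, -0.1, 88.6]
force: [-0.5, 0.4, 1.0]
grip_width: 0.087
```

Emit:
{"api": "move_arm", "payload": {
  "steps": [
    [8.7,0,0,0.2,0,0,0],
    [8.7,0,0,0.2,0,0,0],
    [8.7,0,0,0.2,0,0,0],
    [8.7,0,0,0,0,0,0]
  ]
}}

```text
time_s: 13.98
tool_pos: [0.4462, -0.3599, 0.1054]
tool_rot: [-179.9, 0.0, 88.6]
force: [-1.3, -0.1, -0.6]
grip_width: 0.0868
```

Emit:
{"api": "move_arm", "payload": {
  "steps": [
    [8.7,0,0,0.2,0,0,0],
    [8.7,0,0,0.2,0,0,0],
    [8.7,0,0,0.2,0,0,0],
    [8.7,0,0,0,0,0,0]
  ]
}}

```text
time_s: 14.32
tool_pos: [0.4464, -0.3602, 0.0996]
tool_rot: [-179.9, 0.1, 88.6]
force: [-0.5, 0.2, 4.2]
grip_width: 0.087
```

Emit:
{"api": "move_arm", "payload": {
  "steps": [
    [8.7,0,0,0.1,0,0,0],
    [8.7,0,0,0.1,0,0,0],
    [8.7,0,0,0,0,0,0]
  ]
}}

```text
time_s: 14.57
tool_pos: [0.4464, -0.3603, 0.0992]
tool_rot: [-179.9, 0.0, 88.6]
force: [-4.6, 3.7, 13.7]
grip_width: 0.087
```

Emit:
{"api": "move_arm", "payload": {
  "steps": [
    [8.7,0,0,-1.5,0,0,0],
    [8.7,0,0,-3.0,0,0,0],
    [8.7,0,0,-4.0,0,0,0],
    [8.7,0,0,-4.0,0,0,0],
    [8.7,0,0,-4.0,0,0,0]
  ]
}}

```text
time_s: 14.98
tool_pos: [0.4458, -0.3596, 0.2635]
tool_rot: [-179.8, 0.0, 88.5]
force: [1.8, -1.2, -0.0]
grip_width: 0.087
```

Emit:
{"api": "move_arm", "payload": {
  "steps": [
    [8.7,-4.0,0,0,0,0,0],
    [8.7,-4.0,0,0,0,0,0],
    [8.7,-4.0,0,0,0,0,0],
    [8.7,0,0,0,0,0,0],
    [8.7,0,0,0,0,0,0]
  ]
}}

```text
time_s: 15.4
tool_pos: [0.4413, -0.4822, 0.2607]
tool_rot: [-179.6, 0.1, 88.3]
force: [0.3, 0.4, -0.1]
grip_width: 0.0869
```

Run:
```python
from cell import env, viewer
from h import *
o=env.get_obs();print(o["tool_pos"])
c=viewer.read_camera("wrist");cv2.imwrite("pics/w11.png",c["img"][:,:,::-1])
c=viewer.read_camera("top");cv2.imwrite("pics/t11.png",c["img"][:,:,::-1])
c=viewer.read_camera("side");im=c["img"];cv2.imwrite("pics/s11.png",im[:,:,::-1])
cv2.imwrite("pics/s11z.png",cv2.resize(im[195:305,240:385,::-1],None,fx=5,fy=5,interpolation=cv2.INTER_CUBIC))
```

```text
[ 0.44126043 -0.48220198  0.26071137]
```

View pics/s11z.png

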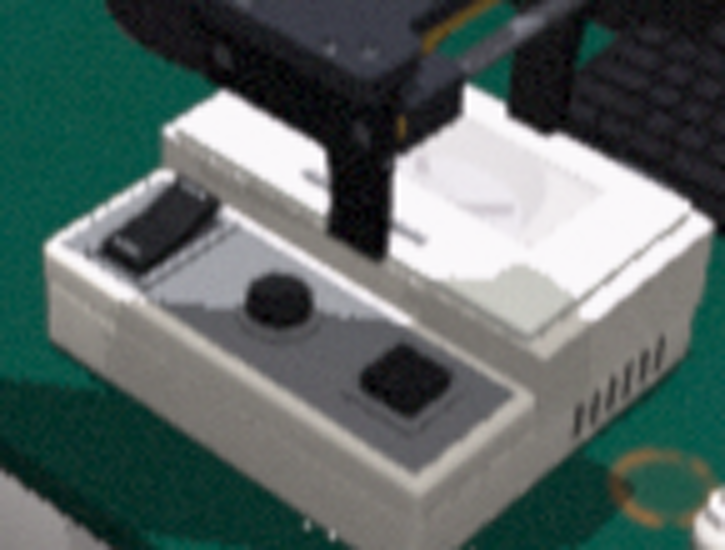

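View pics/t11.png

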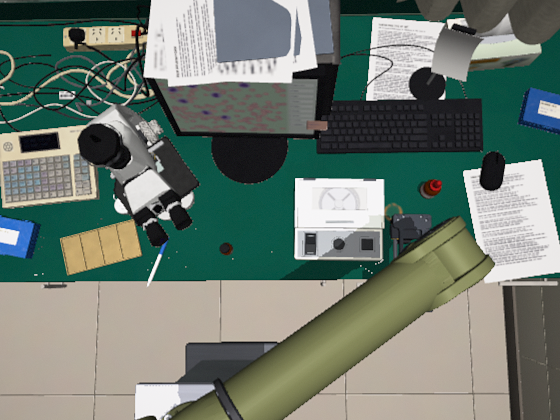

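Run:
```python
from cell import env, viewer
from h import *
acc=[viewer.read_camera("side") for _ in range(6)]; cs=acc[0]
g=np.mean([a["img"].max(2) for a in acc],0)
np.set_printoptions(linewidth=200)
print(g[240:249,258:273].astype(int)); print(g[227:239,270:286].astype(int))
acc=[viewer.read_camera("top") for _ in range(6)]; ct=acc[0]
t=np.mean([a["img"].max(2) for a in acc],0)
print(t[230:258,302:320].astype(int))
```

```text
[[172 169 167 163 147 128  90  54  42  43  42  40  41  42  41]
 [168 167 163 140 104  72  51  43  41  40  42  43  41  40  42]
 [168 163 137  92  63  92  66  51  44  41  39  41  44  42  41]
 [167 158  97  49  53  99  91  93  69  49  41  41  44  41  40]
 [159 132  71  29  36  57  84 106 105  79  47  43  42  41  33]
 [129  98  58  33  23  29  44  75 101  90  53  40  40  31  25]
 [139 130  86  71  40  27  23  38  53  63  49  36  33  21  28]
 [200 169 136 117  81  59  34  21  25  36  37  27  24  39  72]
 [239 223 168 157 132  94  74  39  24  19  23  27  63 102 128]]
[[ 83  87 109 126 129 131 132 132 129 129 127 137 166 155 154 153]
 [ 89 109 139 149 137 129 130 129 131 129 118 125 137 149 150 149]
 [139 198 215 217 186 122 113 127 130 129 118 117 123 125 134 147]
 [213 233 228 228 197  99  86 106 118 127 122 118 118 117 124 131]
 [224 206 178 166 131  67  90 103  99 108 117 123 123 119 117 123]
 [184 168 138  97  63  48  83 105 107  92  95 112 127 124 123 119]
 [163 139  93  57  47  45  53  70  98  97 115  86 107 119 131 126]
 [139  94  55  46  46  46  44  48  56  73 114  64  65  88 126 1
[... 1673 characters left out ...]
 69  58 173 186 200 208]
 [170 208 150  64  65  71  71  71  72  71  70  70  68  58 174 178 197 208]
 [170 210 151  64  65  70  70  69  70  69  69  69  68  57 188 177 194 208]
 [171 210 151  61  63  67  66  65  64  65  65  66  65  55 195 187 197 208]
 [170 209 149  60  61 130 148 147 147 147 148 114  73  72 198 191 198 208]
 [170 209 147  75  69 111 124 125 124 124 125  99  72  81 198 189 197 208]
 [170 209 154 108 110 106 105 105  91 101 107 108  89 100 200 187 197 209]
 [196 186 162 177 187 187 187 186 182 184 186 186 179 179 201 172 194 210]
 [180 163 163 180 188 190 192 193 198 200 211 217 217 217 214 203 173 162]
 [234 236 237 236 236 237 237 237 238 238 241 242 242 243 245 242 207 186]]
```

Run:
```python
from cell import env, viewer
from h import *
ct=viewer.read_camera("top"); cs=viewer.read_camera("side")
def tri(a,b):
    Pm=[np.array([[K(c),0,c["cx"]],[0,K(c),c["cy"]],[0,0,1]])@ext(c)[:3] for c in(ct,cs)]
    X=cv2.triangulatePoints(Pm[0],Pm[1],np.array(a,float).reshape(2,1),np.array(b,float).reshape(2,1))[:,0];return X[:3]/X[3]
n=tri((310.1,252.45),(265.2,243.8));f=tri((310.6,235.45),(278.1,232.4))
print(n.round(4),f.round(4),(f-n).round(4),np.arctan2(f[2]-n[2],f[0]-n[0]))
# start key height as reference
g=cs["img"].max(2);m=(g<70).astype(np.uint8);m[:,:284]=0;m[:,306:]=0;m[:245]=0;m[266:]=0
k,l,s,ce=cv2.connectedComponentsWithStats(m);print(s,ce)
g=ct["img"].max(2);m=(g<80).astype(np.uint8);m[:,:330]=0;m[:,350:]=0;m[:235]=0;m[252:]=0
k,l,s,ce=cv2.connectedComponentsWithStats(m);print(s,ce)
```

```text
[ 0.4787 -0.2881  0.0761] [ 0.5196 -0.2894  0.0848] [ 0.041  -0.0013  0.0087] 0.20943298358302825
[[     0      0    560    420 235081]
 [   289    250     13     11    119]] [[279.49206018 209.47684415]
 [295.18487395 255.24369748]]
[[     0      0    560    420 235103]
 [   334    239     11     11     97]] [[279.4755873  209.48576581]
 [338.67010309 244.        ]]
```

View pics/w11.png

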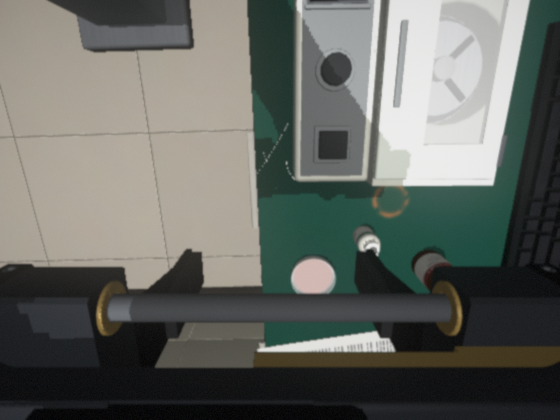

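Run:
```python
from cell import env, job
o=env.get_obs();print(o["time_s"],o["tool_pos"],o["force"],abs(o["joint_velocities"]).max())
print(job.sign_off())
```

```text
16.25 [ 0.44339341 -0.47976468  0.26217231] [ 0.0070225  -0.50059963  0.57291206] 0.09320196912710933
the job is handed in; nothing more can be done
None
```

I pushed the lid shut, tipped the rocker and pressed the start key, in that order, and handed the job in at about 16 s of the 58 s allowed.

- **Lid:** it went down to a firm stop with the fingertips at 95 mm, the height given for shut. It still looked shut in the last side and top pictures.
- **Rocker:** I pressed its raised end to a hard stop, then repeated the press twice to be sure, the last time with one finger. Forces reached 36 N at most. All three presses stopped at about 76.5 mm, where the description gives about 73 mm. The last camera measurement put that end at 76 mm and the tilt at 0.21 rad, so I took the rocker as fully on.
- **Start key:** one finger pressed it to 74.2 mm, which is fully in, with the force jumping from 4 to 14 N at the stop. I then lifted straight off it. In the last pictures it looks up again, though I did not measure its height after release.
- **Stop key, bottles and dish:** the arm did not press the stop key or touch any of them. I saw nothing moved, but I did not measure the bottles' or dish's positions before and after. The arm ended clear of everything.

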